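# Centre-punch the knob hole of a drawer front through a drilling template

## Robot

A 6-joint arm with a two-finger parallel gripper is mounted at the origin on the work surface. World frame = base frame: x ahead of the robot, y to its left, z up, the work surface at z = 0. Lengths are in m, angles in degrees, forces in N, time in s.
With the tool pointing down it reaches from about 0.25 to 0.725 m from the base axis. Payload 9.7 kg.
Tool frame: the origin (TCP) lies at the very end of the fingers, on their centre line; the grasp point (between the pads) lies 19 mm behind it; z points along the fingers, y is the line along which they close (so a half turn about z gives the same grasp; the last joint's range is limited). The gripper opens to 85 mm and grips with 20 to 120 N. Pads are 22 mm wide; open, the fingers measure 114 mm over their backs; the gripper's body (76 mm by 85 mm) begins 54 mm behind the grasp point. The pads swing forward as they close: fully open they stand 13 mm farther back than shut.
Start: joints at [64.515, 4.979, 10.078, 95.1, 0, 90], TCP at [0.237, 0.496, 0.231] pointing down, gripper open.
Joint ranges: [-179.16, 179.16], [-48.56, 103.87], [-65.8, 70.77], [-126.05, 130.52], [-82.76, 87.17], [-180, 180]. Speed limits (degrees/s): [127.2, 127.2, 147.25, 180, 180, 180].

## Interface

Orientations are given as [roll, pitch, yaw] about the fixed x, y, z axes, in that order (R = Rz(yaw) Ry(pitch) Rx(roll)).
In Python, from workcell import bot gives the robot as it stands.
- The arm moves only by the tool arm_command, never from a script. Its argument "series" is a list of rows, each a list of 4 numbers: the shift along the tool's x, y, z in m, then the turn about the tool's z in rad. A call has exactly 5 rows; each row is the pose to reach, as a shift and turn from the pose commanded when the call began, along the tool's axes at that moment; what a row does not reach only later rows make up. A row lasts 1/10 s, in which the tool goes at most 50 mm and 8.59 degrees, less where a joint would pass 70% of its speed; a pose out of reach is approached as far as the arm can. A call with a gripper value outside its range is refused whole. "hand" is the finger opening in m, from 0 to 0.0854, set as the call begins (left out, the last holds). The fingers move at their own pace and stop on an object; "grip_force" is the grip in N (left out, the last holds). Time passes only in rows, so rows that repeat a pose let the fingers close, or fill a call up. It gives the time, the measured TCP pose, the force, the opening and the grip force at its end, in the units of the state.
- bot.get_obs(): the state, without advancing time (a new reading comes with each control period).
- bot.camera(name): name is "scene" or "top" or "wrist"; returns a dict with "color" (420x560x3 uint8, blue, green, red), "camera_matrix" (3x3 intrinsics, pixels), "dist_coeffs" ([k1, k2, p1, p2, k3] as OpenCV has them; the pictures are not rectified), "xyz" and "orientation" of the camera in the world; the wrist camera has in their place "T_tool_cam" (4x4, takes a point from camera to tool coordinates, whose origin is the TCP and whose axes are the flange's). Camera axes: x right, y up, looking along -z (the intrinsics and any distortion apply to the point x, -y, -z); pixel columns grow to the right and rows downward; lengths in m; the calibration is good to about 2 mm. A picture is of the moment at which its call begins: read the wrist's pose just before it. There is no depth.
- bot.job_done(): hands the job in; it is judged then, once.
Trained networks look in the newest picture that a camera, given by its name, has taken for a name from the list of things; names that differ only in an ending like _2 or _b are one class to them, and where a whole thing is asked for, a point or a joint stands for the part that bears it (a point fixed in the world has none). Each returns a list of dicts, best first, with "confidence" (0 to 1); they miss things now and then, are a little off and sometimes report something else, mostly with a low value. They report only what shows in the picture. A call takes as long as a camera call. They do not tell look-alikes from the thing itself.
- bot.find_in(camera, target): "location" ([column, row] in pixels, amid what is visible of it).
- bot.mark_of(camera, target): "location" ([column, row] in pixels: a listed point, or the origin of a listed thing).
The state is a dict: "time": time; "q": joint angles; "qd": joint speeds; "joint_efforts": joint torques, N m; "ee_pos": TCP position; "tcp_rot": TCP orientation; "wrist_force": force on the tool from outside, world axes, zero at the start; "torque": the same for the moment, N m; "opening": finger opening in m; "grasp_force": force on a finger pad.
Only numpy, scipy, OpenCV 4.12 (cv2) and the standard library are available. Lean on these libraries where they do the work, as an engineer would, in place of code of your own. Each camera call takes 0.05 s, during which the arm holds its last target. There are 200 camera calls.

## Task

Mark the drill spot for the drawer's knob: take the spring-loaded centre punch out of its wooden block, put its nose through the middle hole of the aluminium drilling template down to the board, and press straight down, gently and by feel, until its hidden spring snaps. Stop pressing as soon as it snaps - neither lean the barrel on the template nor let the punch snap anywhere else - then lower the punch back, upright and fully home, into its hole in the block and let go, leaving the paint jar, brush and wooden knob where they are.

Things in the scene. Friction and masses are not known exactly. Their poses are not given: they have to be found in the camera images.
- punch: automatic centre punch of steel, about 140 g, 124 mm long, standing point down in the wooden block (lowest 48 mm of it inside). Origin at the point (nose fully out), z towards the cap. Nose 7 mm thick, standing 20.4 mm out of the barrel; barrel 17 mm thick (14 mm at its flat lower end) from 20.4 to 108 mm above the point; cap 19 mm thick from 108 to 124 mm
- punch_grip (a point): middle of the punch's knurled grip, where it is to be held: on its axis, 80 mm above the point; the knurling runs from 60 to 100 mm above the point
- punch_tip (a point): the point at the end of the nose, a 2 mm flat behind which the nose widens to 7 mm over 5 mm. It slides into the barrel when pressed: 1 N at first touch, then near 2 N per mm. At a hidden setting, somewhere between 9 and 15 N, the spring snaps and the force falls at once by a third or more; pressed further, the force rises again
- trip (a joint): angle (rad) of the hidden trip inside the punch: near 0 while cocked, jumps past 0.5 when the spring snaps (above 0.4 it has snapped; this makes the mark), back to 0 by itself when unloaded. The snap is felt as a sudden fall of the pressing force
- front: drawer front of bare MDF, 300 x 110 x 15 mm, lying flat and fast on a 2 mm rubber mat (330 x 150 mm). Origin at the middle of the mat's underside on the table; y along the board's length, z up; the board's top is 17 mm above the origin
- drill_spot (a point): the place to be marked: centre of the board's top face, under the middle hole of the template
- template: aluminium drilling template, fast on the board: a bar 160 x 34 x 12 mm along y with three vertical guide holes in a row, 32 mm apart, and to -x a 5 mm thick flange, 48 mm wide, with a fence over the board's edge. Origin at the middle of the bar's underside, on the axis of the middle hole. Only the middle hole is for the knob. More than 12 N on it spoils it
- guide_hole (a point): centre of the mouth of the middle guide hole, level with the bar's top, 12 mm above the drill spot. The hole is 8.5 mm wide, with a 1.5 mm chamfer, open down to the board. When the nose has been pressed in by 8.4 mm on the drill spot, the flat end of the barrel meets this face
- block: beech tool block fixed on the table, 64 x 128 x 55 mm, reaching 32 mm either way in x, 30 mm in -y, 98 mm in +y from its origin, which is on the table on the axis of the punch's hole; z up. Four stub drills stand 22 mm high on it at y = 83 mm, a pencil stub lies on it at y = 63 mm (6 mm high)
- block_hole (a point): centre of the mouth of the punch's hole, on the block's top, 55 mm above the table. The hole is 20 mm wide and 28 mm deep, with a 3 mm chamfer; a 10 mm hole goes on below it for the nose. Home, the barrel's flat end rests on the step 27 mm above the table and the point hangs free 6.6 mm above the table
- knob: bystander: turned wooden drawer knob, 32 mm wide, 28 mm high, loose on the table; origin at the centre of its foot
- paint_jar: bystander: closed jar of maroon paint, 64 mm wide, 75 mm high, loose on the table; origin at the centre of its base
- paint_brush: bystander: paint brush 190 mm long lying loose on the table; x along its length
Not all that is in view belongs to the job. Of the things like the template, leave any that is pink or turquoise; of the rest the larger one is meant.

How it is judged:
By the outcome, as a careful person would: the job done as asked, in the order asked, and still so for the second after the job is handed in, with the robot touching nothing.
It also fails if it takes over 67 s, if anything falls off the work surface, if the arm or the gripper's body presses on something with over 40 N, if the wrist force passes 120 N, or if a joint passes its speed limit or range.

## Working session

There is one attempt and no reset: what is moved stays moved. The work goes in short steps, Python scripts to look and compute and a tool call to move; the robot and the scene stay as the last step left them, time stands still between calls to the robot, and variables do not carry over. Pictures are saved under pics/ and viewed, at most 10 in all, crops included, and the job is handed in when it is done.

Besides the shell and the picture viewer there is one more tool, called after "Request:" as name([rows], argument=value, ...), one row to a line, values as JSON. arm_command: Moves the arm, as the interface text tells. Its arguments: {"type":"object","properties":{"series":{"type":"array"},"hand":{"type":"number"},"grip_force":{"type":"number"}},"required":["series"]}

```bash
mkdir -p pics
cat > h.py <<'E'
import numpy as np, cv2
from scipy.spatial.transform import Rotation as R
from workcell import bot
def pose(o):
    T=np.eye(4); T[:3,:3]=R.from_euler('xyz',o['tcp_rot'],degrees=True).as_matrix(); T[:3,3]=o['ee_pos']; return T
def shot(n,save=None):
    o=bot.get_obs(); c=bot.camera(n)
    if 'T_tool_cam' in c: T=pose(o)@np.array(c['T_tool_cam'])
    else:
        T=np.eye(4); T[:3,3]=c['xyz']; r=np.array(c['orientation'])
        T[:3,:3]=r if r.shape==(3,3) else R.from_euler('xyz',r,degrees=True).as_matrix()
    c['T']=T
    if save: cv2.imwrite('pics/'+save,c['color'])
    return c
def ray(c,px):
    p=cv2.undistortPoints(np.array([[px]],float),np.array(c['camera_matrix']),np.array(c['dist_coeffs']))[0,0]
    d=c['T'][:3,:3]@np.array([p[0],-p[1],-1]); return c['T'][:3,3],d
def at(c,px,z):
    o,d=ray(c,px); return o+d*(z-o[2])/d[2]
def proj(c,P):
    q=np.linalg.inv(c['T'])@np.append(P,1); v=np.array([[q[0],-q[1],-q[2]]])
    return cv2.projectPoints(v,np.zeros(3),np.zeros(3),np.array(c['camera_matrix']),np.array(c['dist_coeffs']))[0].ravel()
def tri(L):
    A=np.zeros((3,3));b=np.zeros(3)
    for o,d in L:
        d=d/np.linalg.norm(d);M=np.eye(3)-np.outer(d,d);A+=M;b+=M@o
    return np.linalg.solve(A,b)
E
python3 - <<'E'
from h import *
print(bot.get_obs())
ims=[]
for n in ['scene','top','wrist']:
    c=shot(n,n+'0.png'); 
    print(n,c['T'][:3,3].round(3),c['T'][:3,2].round(2))
    for t,z in [('punch_grip',.0866),('block_hole',.055),('guide_hole',.029),('block',0),('template',.017),('front',0),('knob',0),('paint_jar',0),('paint_brush',0)]:
        for r in bot.mark_of(n,t)[:4]:
            print(t,np.round(r['location'],1),round(r['confidence'],2),at(c,r['location'],z).round(3))
    ims.append(c['color'])
a=np.hstack(ims[:2]); cv2.imwrite('pics/a.png',cv2.resize(a,(800,300),interpolation=cv2.INTER_AREA))
E
```

```text
{'time': 0.0, 'q': array([ 6.45151480e+01,  5.01224301e+00,  1.00338004e+01,  9.51005219e+01,
       -3.85096439e-04,  9.00002499e+01]), 'qd': array([-0.09954222,  0.06520193, -0.03626365, -0.07069478, -0.04558586,
        0.06821717]), 'joint_efforts': array([ 4.12483321e-03, -5.20397401e+01,  4.64795494e+01,  1.66510121e-02,
        2.16655280e-04, -1.48830929e-05]), 'ee_pos': array([0.23654866, 0.49626774, 0.23056626]), 'tcp_rot': array([-1.79921036e+02,  3.85440422e-04,  1.54514899e+02]), 'wrist_force': array([-0.06738953,  0.38119918, -0.17466862]), 'torque': array([ 0.04729856,  0.03624737, -0.03277985]), 'grasp_force': 0.0, 'opening': 0.08576697439126275}
scene [ 1.202 -0.433  0.737] [ 0.65 -0.45  0.61]
punch_grip [187.1 269.4] 0.78 [ 0.556 -0.199  0.087]
punch_grip [318.5 200. ] 0.72 [0.535 0.154 0.087]
block_hole [191.1 278.2] 0.83 [ 0.552 -0.193  0.055]
guide_hole [314.4 201.3] 0.77 [0.474 0.194 0.029]
guide_hole [294.8 157.6] 0.75 [0.276 0.284 0.029]
guide_hole [380.2 246.7] 0.58 [0.696 0.202 0.029]
guide_hole [431.7 222.7] 0.56 [0.71  0.361 0.029]
block [192.  295.6] 0.8 
[... 798 characters left out ...]
 [0.478 0.211 0.029]
guide_hole [172.  150.6] 0.63 [0.699 0.358 0.029]
block [367.1 197.9] 0.84 [ 0.552 -0.208  0.   ]
template [228.1 229.6] 0.9 [0.466 0.198 0.017]
template [167.7 150.8] 0.79 [0.702 0.373 0.017]
template [196.3 297.6] 0.67 [0.276 0.29  0.017]
template [224.2 156.4] 0.61 [0.681 0.207 0.017]
front [227.9 230.7] 0.74 [0.465 0.2   0.   ]
knob [254.  125.4] 0.47 [0.778 0.12  0.   ]
paint_jar [309.  131.2] 0.95 [ 0.756 -0.044  0.   ]
paint_jar [363.7 201.6] 0.24 [ 0.541 -0.198  0.   ]
paint_brush [392.3 134.9] 0.91 [ 0.74  -0.292  0.   ]
wrist [0.161 0.533 0.374] [-0.29  0.14  0.95]
guide_hole [150.4 268.4] 0.86 [0.268 0.293 0.029]
template [152.7 264.1] 0.75 [0.268 0.292 0.017]
```

View pics/a.png

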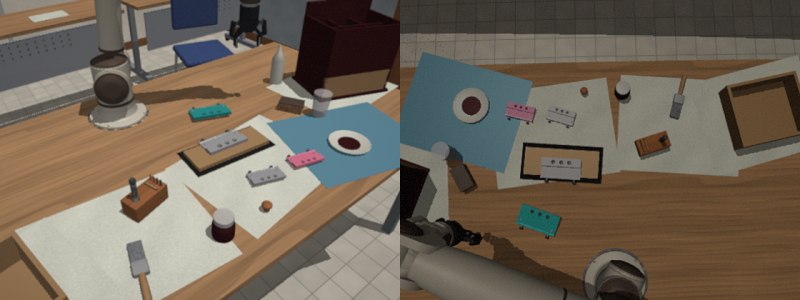

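```bash
python3 -c "
import cv2;a=cv2.imread('pics/top0.png');cv2.imwrite('pics/b.png',cv2.resize(a[110:340,130:430],(780,598),interpolation=cv2.INTER_CUBIC))"
```

```text
(no output)
```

View pics/b.png

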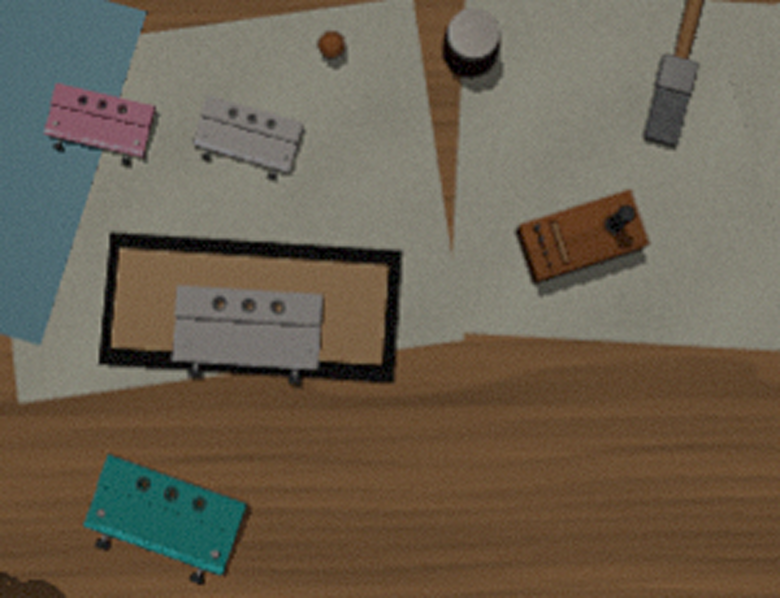

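The four template look-alikes in the top picture are pink (167,150), turquoise (196,300), small grey (224,155) and large grey on the board (223,225). The enlarged crop confirms the large grey one on the MDF board is meant: it is neither pink nor turquoise, and it is larger than the other grey one. The punch stands in the block at about (367,195).

Next I move the arm above the block.

Request:
arm_command([
  [-0.037,-0.031,0.001,0],
  [-0.074,-0.062,0.002,0],
  [-0.11,-0.093,0.002,0],
  [-0.147,-0.124,0.003,0],
  [-0.184,-0.155,0.004,0],
], hand=0.07)

```text
time: 2.0
ee_pos: [0.3364, 0.2757, 0.2274]
tcp_rot: [180.0, 0.0, 154.6]
wrist_force: [1.6, -0.0, -0.1]
opening: 0.0699
grasp_force: 0.0
```

Request:
arm_command([
  [-0.037,-0.031,0.001,0],
  [-0.074,-0.062,0.002,0],
  [-0.11,-0.093,0.002,0],
  [-0.147,-0.124,0.003,0],
  [-0.184,-0.155,0.004,0],
])

```text
time: 2.5
ee_pos: [0.4359, 0.0563, 0.2236]
tcp_rot: [180.0, 0.0, 154.5]
wrist_force: [1.6, 0.3, -0.5]
opening: 0.0703
grasp_force: 0.0
```

Request:
arm_command([
  [-0.037,-0.031,0.001,0],
  [-0.074,-0.062,0.002,0],
  [-0.11,-0.093,0.002,0],
  [-0.147,-0.124,0.003,0],
  [-0.184,-0.155,0.004,0],
])

```text
time: 3.0
ee_pos: [0.5353, -0.1629, 0.2194]
tcp_rot: [180.0, 0.0, 154.5]
wrist_force: [1.1, 1.1, -0.1]
opening: 0.0699
grasp_force: 0.0
```

Request:
arm_command([
  [-0.01,-0.008,0.0,0.15],
  [-0.02,-0.017,0,0.3],
  [-0.03,-0.025,0,0.45],
  [-0.03,-0.025,0,0.6],
  [-0.03,-0.025,0,0.75],
])

```text
time: 3.5
ee_pos: [0.5512, -0.1967, 0.2189]
tcp_rot: [-180.0, -0.0, 111.1]
wrist_force: [-0.8, 0.7, -0.6]
opening: 0.0704
grasp_force: 0.0
```

Run:
```python
from h import *
o=bot.get_obs();print(o['time'],o['ee_pos'],o['tcp_rot'],o['q'].round(1),o['wrist_force'])
c=shot('wrist','w1.png')
print(np.array(c['T']).round(3),c['camera_matrix'])
for t,z in [('punch_grip',.0866),('block_hole',.055),('block',0),('punch',.0066)]:
    for r in bot.mark_of('wrist',t)[:2]:
        print(t,np.round(r['location'],1),round(r['confidence'],2),at(c,r['location'],z).round(4))
```

```text
3.5 [ 0.55123143 -0.19671232  0.21893625] [-1.79975141e+02 -2.08214215e-02  1.11149686e+02] [-19.6   9.7  13.9  94.2  -0.   49.2] [-0.77198783  0.68209106 -0.6246235 ]
[[ 0.933 -0.34  -0.117  0.521]
 [ 0.359  0.883  0.303 -0.118]
 [ 0.    -0.325  0.946  0.362]
 [ 0.     0.     0.     1.   ]] [[290.41339081   0.         275.35311469]
 [  0.         290.41339081 211.5448234 ]
 [  0.           0.           1.        ]]
punch_grip [273.  202.3] 0.83 [ 0.549  -0.198   0.0866]
block_hole [273.5 190.2] 0.83 [ 0.5478 -0.1942  0.055 ]
block [274.1 180.7] 0.71 [ 0.549  -0.1959  0.    ]
punch [273.7 179.8] 0.72 [ 0.5476 -0.1936  0.0066]
```

View pics/w1.png

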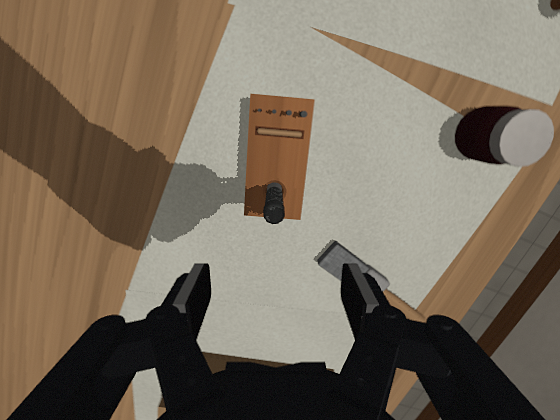

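The wrist view shows the punch cap at about (274,205) in the block, midway between the open fingers. I descend around it.

Request:
arm_command([
  [0.0015,-0.002,0.03,0],
  [0.0015,-0.002,0.06,0],
  [0.0015,-0.002,0.09,0],
  [0.0015,-0.002,0.11,0],
  [0.0015,-0.002,0.12,0],
])

```text
time: 4.25
ee_pos: [0.5479, -0.1952, 0.0972]
tcp_rot: [-179.9, -0.1, 111.7]
wrist_force: [1.0, -0.7, 0.3]
opening: 0.0702
grasp_force: 0.0
```

Run:
```python
from h import *
o=bot.get_obs();print(o['time'],o['ee_pos'],o['tcp_rot'],o['wrist_force'])
c=shot('wrist','w2.png')
print(np.array(c['T'])[:3,3].round(4))
for t,z in [('punch_grip',.0866),('block_hole',.055),('block',0)]:
    for r in bot.mark_of('wrist',t)[:2]:
        print(t,np.round(r['location'],1),round(r['confidence'],2),at(c,r['location'],z).round(4))
print(proj(c,[.5486,-.1962,.1306]),proj(c,[.5486,-.1962,.0866]))
```

```text
4.25 [ 0.54786893 -0.19517924  0.097214  ] [-1.79887300e+02 -9.61322117e-02  1.11712100e+02] [ 1.01200919 -0.6721548   0.29379337]
[ 0.5168 -0.1169  0.24  ]
punch_grip [275.6 263.8] 0.96 [ 0.5482 -0.1963  0.0866]
punch_grip [276.3 239.9] 0.47 [ 0.5428 -0.1817  0.0866]
block_hole [277.6 242.8] 0.74 [ 0.5499 -0.1968  0.055 ]
block [275.7 216. ] 0.95 [ 0.5486 -0.1971  0.    ]
block [273.9 262.5] 0.28 [ 0.564  -0.2405  0.    ]
[276.41025079 311.59103071] [276.2713744  263.83735147]
```

View pics/w2.png

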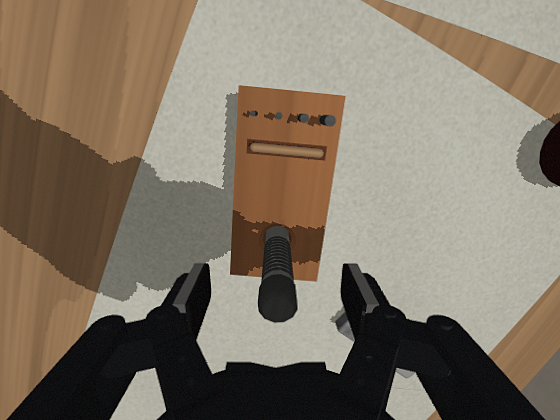

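The cap is at about (277,300), centred between the fingers. I go down the last 30 mm and grip.

Request:
arm_command([
  [-0.0014,0,0.01,0],
  [-0.0014,0,0.02,0],
  [-0.0014,0,0.028,0],
  [-0.0014,0,0.03,0],
  [-0.0014,0,0.03,0],
])

```text
time: 4.95
ee_pos: [0.549, -0.1968, 0.0687]
tcp_rot: [-180.0, -0.0, 111.5]
wrist_force: [-0.4, 0.6, -0.1]
opening: 0.0703
grasp_force: 0.0
```

Request:
arm_command([
  [0,0,0,0],
  [0,0,0,0],
  [0,0,0,0],
  [0,0,0,0],
  [0,0,0,0],
], hand=0.0, grip_force=70)

```text
time: 5.45
ee_pos: [0.5495, -0.1969, 0.0698]
tcp_rot: [180.0, 0.0, 111.5]
wrist_force: [-0.2, 0.3, 3.0]
opening: 0.0157
grasp_force: 68.1
```

Request:
arm_command([
  [0,0,0,0],
  [0,0,0,0],
  [0,0,0,0],
  [0,0,0,0],
  [0,0,0,0],
])

```text
time: 5.95
ee_pos: [0.5495, -0.1969, 0.0697]
tcp_rot: [180.0, 0.0, 111.5]
wrist_force: [0.1, 0.0, 5.5]
opening: 0.0156
grasp_force: 68.3
```

Request:
arm_command([
  [0,0,-0.01,0],
  [0,0,-0.03,0],
  [0,0,-0.06,0],
  [0,0,-0.09,0],
  [0,0,-0.1,0],
])

```text
time: 6.45
ee_pos: [0.55, -0.1972, 0.1725]
tcp_rot: [179.9, 0.1, 111.5]
wrist_force: [0.4, -0.3, -0.9]
opening: 0.0153
grasp_force: 68.4
```

Request:
arm_command([
  [0.03,0.006,0,0],
  [0.07,0.014,0,0],
  [0.115,0.022,0,0],
  [0.16,0.031,0,0],
  [0.2,0.038,0,0],
])

```text
time: 6.95
ee_pos: [0.5102, 0.0048, 0.1683]
tcp_rot: [-179.9, -0.0, 111.5]
wrist_force: [1.0, 0.2, -1.0]
opening: 0.0157
grasp_force: 68.4
```

Request:
arm_command([
  [0.04,0.008,0,0],
  [0.085,0.016,0,0],
  [0.13,0.025,0,0],
  [0.17,0.033,0,0],
  [0.195,0.038,0,0],
])

```text
time: 7.45
ee_pos: [0.4738, 0.2007, 0.1683]
tcp_rot: [-179.9, -0.0, 111.6]
wrist_force: [0.3, 0.2, -1.4]
opening: 0.0152
grasp_force: 68.4
```

Run:
```python
from h import *
o=bot.get_obs();print(o['time'],o['ee_pos'],o['tcp_rot'],o['wrist_force'],o['opening'])
c=shot('wrist','w3.png')
for t,z in [('guide_hole',.029),('template',.017),('front',0),('punch_tip',o['ee_pos'][2]-.0631),('punch_grip',o['ee_pos'][2]+.017)]:
    for r in bot.mark_of('wrist',t)[:3]:
        print(t,np.round(r['location'],1),round(r['confidence'],2),at(c,r['location'],z).round(4))
```

```text
7.45 [0.47376077 0.20072857 0.16827694] [-1.79922207e+02 -1.47757459e-02  1.11644177e+02] [ 0.2603701   0.15077783 -1.40855041] 0.01524872546935105
guide_hole [97.4 24.2] 0.95 [0.2721 0.2916 0.029 ]
guide_hole [446.  261.2] 0.85 [0.6752 0.2044 0.029 ]
guide_hole [550.1 128.5] 0.81 [0.6947 0.3663 0.029 ]
template [276.7 195.9] 0.92 [0.4745 0.2018 0.017 ]
template [542.9 126.7] 0.8 [0.6971 0.3684 0.017 ]
template [441.  259.7] 0.67 [0.6785 0.2007 0.017 ]
front [277.6 188.3] 0.67 [0.474  0.2058 0.    ]
punch_tip [274.9 225.9] 0.42 [0.4724 0.2024 0.1052]
punch_grip [273.5 286. ] 0.86 [0.4721 0.2018 0.1853]
```

View pics/w3.png

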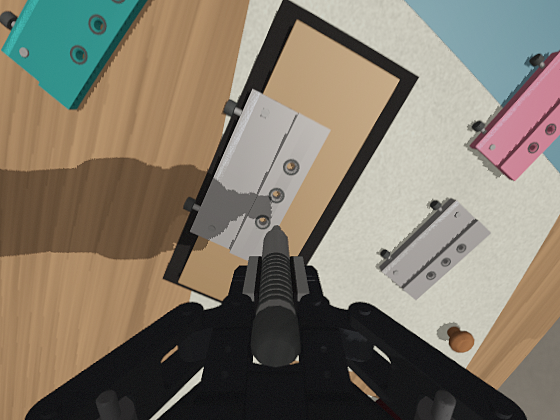

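The held punch's nose is at about (275,226), and the three holes of the large grey template are at (291,167), (276,195) and (263,222). The middle one, (276,195), is the target. I descend to just above it and measure nose and hole in one picture.

Request:
arm_command([
  [-0.001,0.0018,0.012,0],
  [-0.001,0.0018,0.03,0],
  [-0.001,0.0018,0.045,0],
  [-0.001,0.0018,0.055,0],
  [-0.001,0.0018,0.055,0],
])

```text
time: 8.25
ee_pos: [0.4762, 0.1974, 0.1124]
tcp_rot: [-179.8, 0.0, 111.5]
wrist_force: [-0.3, 0.4, -0.8]
opening: 0.0157
grasp_force: 68.4
```

Run:
```python
from h import *
o=bot.get_obs();print(o['time'],o['ee_pos'],o['tcp_rot'],o['wrist_force'],o['opening'])
c=shot('wrist','w4.png')
for t,z in [('guide_hole',.029),('template',.017),('punch_tip',o['ee_pos'][2]-.0631),('punch_grip',o['ee_pos'][2]+.017)]:
    for r in bot.mark_of('wrist',t)[:2]:
        print(t,np.round(r['location'],1),round(r['confidence'],2),at(c,r['location'],z).round(4))
print('tcp-axis tip pix',proj(c,o['ee_pos']-[0,0,.0631]))
cv2.imwrite('pics/w4c.png',cv2.resize(c['color'][130:280,175:375],(800,600),interpolation=cv2.INTER_CUBIC))
```

```text
8.25 [0.47624776 0.197444   0.11236231] [-1.79840684e+02  3.33517430e-03  1.11506617e+02] [-0.30104303  0.41765405 -0.77119119] 0.01566918869912927
guide_hole [274.1 212.4] 0.83 [0.4727 0.2024 0.029 ]
guide_hole [479.1 288.2] 0.79 [0.6766 0.2027 0.029 ]
template [57.6  3.1] 0.92 [0.2702 0.2904 0.017 ]
template [275.2 207.7] 0.68 [0.4735 0.2029 0.017 ]
punch_tip [275.7 225.8] 0.52 [0.4754 0.1994 0.0493]
punch_tip [270.1 288.5] 0.16 [0.4915 0.1458 0.0493]
tcp-axis tip pix [275.84733698 228.42344408]
```

View pics/w4c.png

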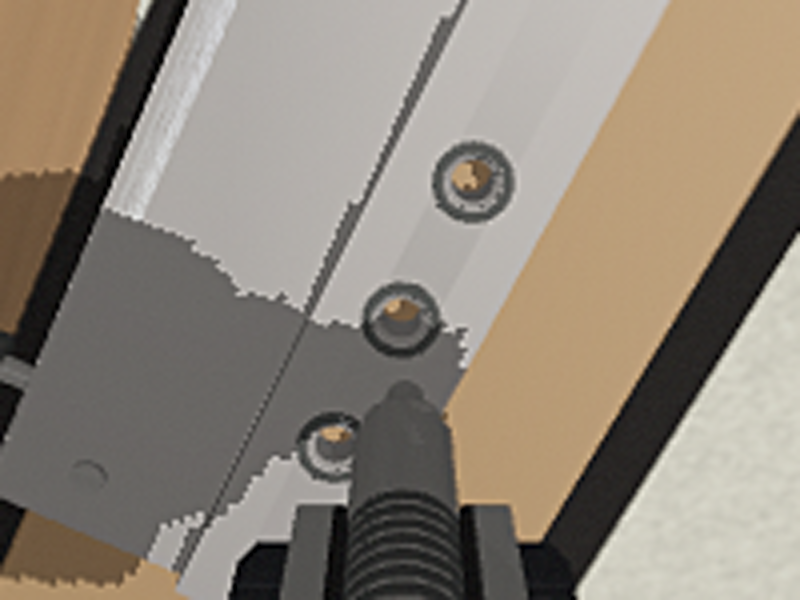

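The nose tip is at pixel (276.2,226.5) and the middle hole's mouth is centred at (275.2,209.8), with the neighbours at (293.2,175.2) and (258.2,241.5). I work out the shift.

Run:
```python
from h import *
o=bot.get_obs(); c=shot('wrist')
z=o['ee_pos'][2]-.0631
T=pose(o)[:3,:3]
t=at(c,[276.2,226.5],z); print(o['ee_pos'],z,o['tcp_rot'])
H=[at(c,p,.029) for p in ([275.2,209.8],[293.2,175.2],[258.2,241.5])]
print(t,H,[np.linalg.norm(H[0]-h) for h in H[1:]])
m=H[0]*.5+(H[1]+H[2])*.25
for h in (H[0],(H[1]+H[2])/2): print(T.T@(h-t), T.T@(h-o['ee_pos']))
```

```text
[0.47739597 0.19832616 0.11512244] 0.05202243551564627 [ 1.79923865e+02 -1.75865091e-03  1.11544264e+02]
[0.47730653 0.19999691 0.05202244] [array([0.47454651, 0.20501437, 0.029     ]), array([0.4772641 , 0.23743713, 0.029     ]), array([0.47144499, 0.17274408, 0.029     ])] [np.float64(0.032536446502381404), np.float64(0.03241898792788647)]
[ 0.00567973 -0.00075527  0.02302163] [ 0.00726466 -0.00030877  0.08612232]
[ 0.00582114 -0.00090583  0.02302143] [ 0.00740606 -0.00045933  0.08612213]
```

Request:
arm_command([
  [0.002,-0.0007,0.003,0],
  [0.004,-0.0015,0.007,0],
  [0.0062,-0.0015,0.012,0],
  [0.0062,-0.0015,0.012,0],
  [0.0062,-0.0015,0.012,0],
])

```text
time: 9.05
ee_pos: [0.4731, 0.2034, 0.102]
tcp_rot: [-180.0, 0.0, 111.6]
wrist_force: [0.2, 0.7, -1.5]
opening: 0.0155
grasp_force: 68.4
```

Request:
arm_command([
  [0,0,0,0],
  [0,0,0,0],
  [0,0,0,0],
  [0,0,0,0],
  [0,0,0,0],
])

```text
time: 9.55
ee_pos: [0.4734, 0.2033, 0.1024]
tcp_rot: [180.0, -0.0, 111.5]
wrist_force: [0.8, 0.0, -0.3]
opening: 0.0156
grasp_force: 68.4
```

Run:
```python
from h import *
o=bot.get_obs();c=shot('wrist','w5.png');o2=bot.get_obs();print(o['time'],o['ee_pos'],o2['ee_pos'],o['tcp_rot'],o['wrist_force'])
print('tcp-axis tip pix',proj(c,o['ee_pos']-[0,0,.0631]))
cv2.imwrite('pics/w5c.png',cv2.resize(c['color'][160:260,205:338],(798,600),interpolation=cv2.INTER_CUBIC))
```

```text
9.55 [0.47337221 0.20334294 0.10235425] [0.47331131 0.20330603 0.1023111 ] [ 1.79992433e+02 -2.54349785e-03  1.11537468e+02] [ 0.78857244  0.04417284 -0.29023533]
tcp-axis tip pix [275.60625452 228.43017498]
```

View pics/w5c.png

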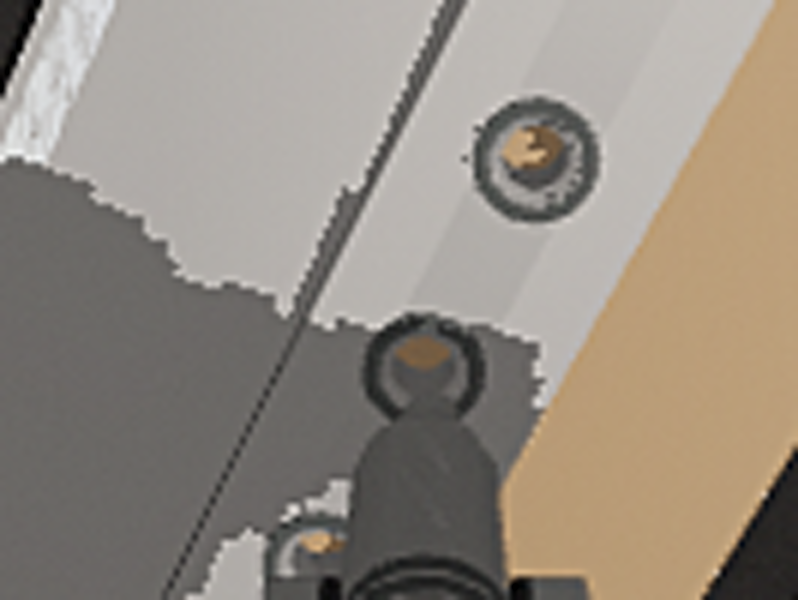

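The tip stays near pixel (276.3,226.4), and the middle hole's ring is now centred at (275.8,222.3), with the upper hole at (294.5,186.6).

Run:
```python
from h import *
o=bot.get_obs(); c=shot('wrist')
z=o['ee_pos'][2]-.0631; T=pose(o)[:3,:3]
t=at(c,[276.3,226.4],z)
H=[at(c,p,.029) for p in ([275.8,222.3],[294.5,186.6])]
print(o['ee_pos'],z,t,H,np.linalg.norm(H[0]-H[1]))
print(T.T@(H[0]-t), T.T@(t-o['ee_pos']))
```

```text
[0.47331131 0.20330603 0.1023111 ] 0.039211096453433125 [0.47318552 0.20505042 0.0392111 ] [array([0.473065  , 0.20436837, 0.029     ]), array([0.47566457, 0.23678249, 0.029     ])] 0.032518190461147164
[-0.00059036 -0.00036259  0.01021108] [0.0016677  0.00052267 0.06310003]
```

Request:
arm_command([
  [-0.0006,-0.0004,0.003,0],
  [-0.0006,-0.0004,0.007,0],
  [-0.0006,-0.0004,0.011,0],
  [-0.0006,-0.0004,0.013,0],
  [-0.0006,-0.0004,0.013,0],
])

```text
time: 10.15
ee_pos: [0.4729, 0.2026, 0.0887]
tcp_rot: [-180.0, 0.0, 111.5]
wrist_force: [-0.2, -0.3, -1.1]
opening: 0.0154
grasp_force: 68.4
```

Request:
arm_command([
  [0,0,0.001,0],
  [0,0,0.001,0],
  [0,0,0.002,0],
  [0,0,0.002,0],
  [0,0,0.002,0],
])

```text
time: 10.65
ee_pos: [0.4731, 0.2027, 0.0873]
tcp_rot: [180.0, 0.0, 111.5]
wrist_force: [0.2, -0.2, -0.8]
opening: 0.0157
grasp_force: 68.4
```

Run:
```python
from h import *
o=bot.get_obs();print(o['time'],o['ee_pos'],o['wrist_force'],o['torque'])
c=shot('wrist','w6.png');o=bot.get_obs();print(o['time'],o['ee_pos'],o['wrist_force'],o['torque'])
cv2.imwrite('pics/w6c.png',cv2.resize(c['color'][160:260,205:338],(798,600),interpolation=cv2.INTER_CUBIC))
```

```text
10.65 [0.47314009 0.20265473 0.08729687] [ 0.15875448 -0.15018668 -0.76042856] [-0.01689328 -0.03211943 -0.03188415]
10.7 [0.47313547 0.2026662  0.0873349 ] [ 0.14953909 -0.70380397 -1.86889297] [-0.03778361 -0.00414133  0.01987532]
```

View pics/w6c.png

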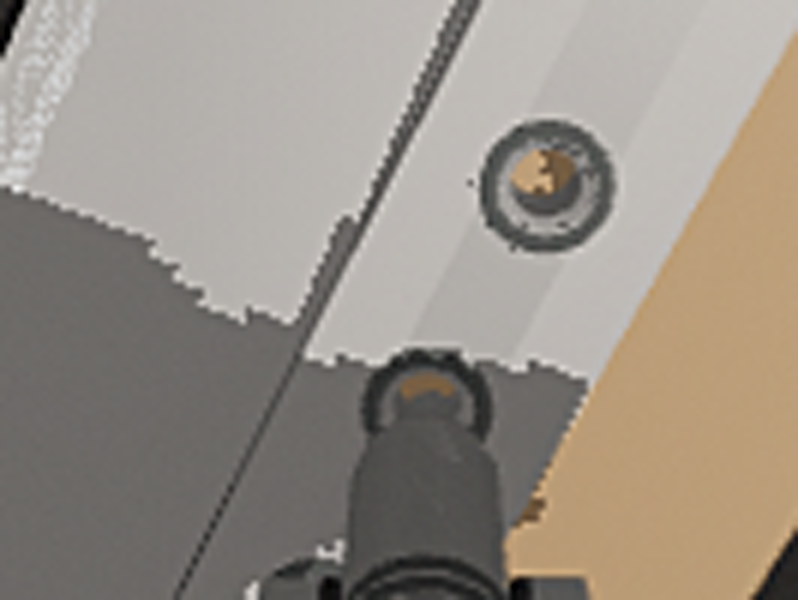

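The nose is inside the middle hole's ring, centred at about (276,229), with no side force. I continue down to touch the board.

Request:
arm_command([
  [0,0,0.001,0],
  [0,0,0.002,0],
  [0,0,0.003,0],
  [0,0,0.004,0],
  [0,0,0.004,0],
])

```text
time: 11.2
ee_pos: [0.4731, 0.2026, 0.0831]
tcp_rot: [-180.0, 0.0, 111.5]
wrist_force: [-0.5, -0.4, -2.4]
opening: 0.0154
grasp_force: 68.4
```

Request:
arm_command([
  [0,0,0.0005,0],
  [0,0,0.001,0],
  [0,0,0.0015,0],
  [0,0,0.002,0],
  [0,0,0.002,0],
])

```text
time: 11.7
ee_pos: [0.4731, 0.2026, 0.0812]
tcp_rot: [-180.0, -0.0, 111.5]
wrist_force: [1.2, -0.5, -1.4]
opening: 0.0155
grasp_force: 68.4
```

Request:
arm_command([
  [0,0,0.0004,0],
  [0,0,0.0008,0],
  [0,0,0.0012,0],
  [0,0,0.0015,0],
  [0,0,0.0015,0],
])

```text
time: 12.2
ee_pos: [0.4732, 0.2027, 0.0799]
tcp_rot: [180.0, -0.0, 111.5]
wrist_force: [0.0, 1.2, -0.4]
opening: 0.0154
grasp_force: 68.4
```

Request:
arm_command([
  [0,0,0.0003,0],
  [0,0,0.0006,0],
  [0,0,0.001,0],
  [0,0,0.001,0],
  [0,0,0.001,0],
])

```text
time: 12.7
ee_pos: [0.4732, 0.2027, 0.0789]
tcp_rot: [180.0, -0.0, 111.5]
wrist_force: [-0.9, -0.2, 1.9]
opening: 0.0154
grasp_force: 68.5
```

Request:
arm_command([
  [0,0,0.0003,0],
  [0,0,0.0006,0],
  [0,0,0.001,0],
  [0,0,0.001,0],
  [0,0,0.001,0],
])

```text
time: 13.2
ee_pos: [0.4732, 0.2027, 0.0779]
tcp_rot: [180.0, -0.0, 111.5]
wrist_force: [1.0, -0.5, 2.8]
opening: 0.0154
grasp_force: 68.6
```

Request:
arm_command([
  [0,0,0.0003,0],
  [0,0,0.0006,0],
  [0,0,0.001,0],
  [0,0,0.001,0],
  [0,0,0.001,0],
])

```text
time: 13.7
ee_pos: [0.4732, 0.2027, 0.0769]
tcp_rot: [180.0, -0.0, 111.5]
wrist_force: [1.1, 0.1, 4.3]
opening: 0.0156
grasp_force: 68.7
```

Request:
arm_command([
  [0,0,0.0003,0],
  [0,0,0.0006,0],
  [0,0,0.0008,0],
  [0,0,0.0008,0],
  [0,0,0.0008,0],
])

```text
time: 14.2
ee_pos: [0.4733, 0.2027, 0.0761]
tcp_rot: [180.0, 0.0, 111.5]
wrist_force: [0.1, -0.6, 5.1]
opening: 0.0153
grasp_force: 68.8
```

Request:
arm_command([
  [0,0,0.0003,0],
  [0,0,0.0005,0],
  [0,0,0.0005,0],
  [0,0,0.0005,0],
  [0,0,0.0005,0],
])

```text
time: 14.7
ee_pos: [0.4733, 0.2027, 0.0757]
tcp_rot: [180.0, 0.0, 111.5]
wrist_force: [0.3, -0.0, 5.9]
opening: 0.0151
grasp_force: 68.8
```

Request:
arm_command([
  [0,0,0.0003,0],
  [0,0,0.0005,0],
  [0,0,0.0005,0],
  [0,0,0.0005,0],
  [0,0,0.0005,0],
])

```text
time: 15.2
ee_pos: [0.4734, 0.2028, 0.0753]
tcp_rot: [180.0, -0.0, 111.5]
wrist_force: [0.3, -0.3, 5.9]
opening: 0.0158
grasp_force: 68.9
```

Request:
arm_command([
  [0,0,0.0003,0],
  [0,0,0.0005,0],
  [0,0,0.0005,0],
  [0,0,0.0005,0],
  [0,0,0.0005,0],
])

```text
time: 15.7
ee_pos: [0.4734, 0.2028, 0.0749]
tcp_rot: [179.9, 0.0, 111.5]
wrist_force: [0.5, 0.4, 7.0]
opening: 0.0153
grasp_force: 69.0
```

Request:
arm_command([
  [0,0,0.0003,0],
  [0,0,0.0005,0],
  [0,0,0.0005,0],
  [0,0,0.0005,0],
  [0,0,0.0005,0],
])

```text
time: 16.2
ee_pos: [0.4735, 0.2028, 0.0745]
tcp_rot: [179.9, 0.0, 111.5]
wrist_force: [0.0, -0.1, 7.6]
opening: 0.0156
grasp_force: 69.0
```

Request:
arm_command([
  [0,0,0.0003,0],
  [0,0,0.0005,0],
  [0,0,0.0005,0],
  [0,0,0.0005,0],
  [0,0,0.0005,0],
])

```text
time: 16.7
ee_pos: [0.4736, 0.2028, 0.0741]
tcp_rot: [179.9, 0.0, 111.5]
wrist_force: [0.4, -0.1, 7.8]
opening: 0.0156
grasp_force: 69.1
```

Request:
arm_command([
  [0,0,0.0003,0],
  [0,0,0.0005,0],
  [0,0,0.0005,0],
  [0,0,0.0005,0],
  [0,0,0.0005,0],
])

```text
time: 17.2
ee_pos: [0.4737, 0.2029, 0.0737]
tcp_rot: [179.9, 0.0, 111.5]
wrist_force: [0.6, 0.2, 8.4]
opening: 0.0153
grasp_force: 69.2
```

Request:
arm_command([
  [0,0,0.0003,0],
  [0,0,0.0005,0],
  [0,0,0.0005,0],
  [0,0,0.0005,0],
  [0,0,0.0005,0],
])

```text
time: 17.7
ee_pos: [0.4737, 0.2029, 0.0733]
tcp_rot: [179.9, 0.0, 111.5]
wrist_force: [0.8, -1.2, 8.5]
opening: 0.0158
grasp_force: 69.2
```

Run:
```python
from h import *
F=[];
for i in range(8):
    c=shot('wrist','w7.png'); o=bot.get_obs(); F.append(np.r_[o['wrist_force'],o['torque'],o['ee_pos'][2]])
print(np.mean(F,0).round(4),np.std(F,0).round(3),o['time'])
a=cv2.imread('pics/w6.png',0).astype(np.float32);b=cv2.imread('pics/w7.png',0).astype(np.float32)
for n,(y0,y1,x0,x1) in dict(cap=(300,375,245,305),body=(250,300,262,290),fingerL=(270,310,225,262),fingerR=(270,310,290,325)).items():
    w=cv2.createHanningWindow((x1-x0,y1-y0),cv2.CV_32F); print(n,cv2.phaseCorrelate(a[y0:y1,x0:x1],b[y0:y1,x0:x1],w))
```

```text
[ 4.1770e-01  1.4300e-01  9.0489e+00 -1.2700e-02 -1.3320e-01  2.9000e-03
  7.3300e-02] [0.311 0.354 0.496 0.02  0.033 0.031 0.   ] 18.1
cap ((0.0736674351280655, 0.4122874281901687), 1.0189601391686334)
body ((0.041059962973777786, 0.14455578495670451), 0.9271913426717122)
fingerL ((0.027351674252987124, 0.04111925768467373), 0.9559215942025184)
fingerR ((0.0767847243738018, -0.07225253214711813), 0.8686206277873781)
```

Request:
arm_command([
  [0,0,0.0003,0],
  [0,0,0.0005,0],
  [0,0,0.0005,0],
  [0,0,0.0005,0],
  [0,0,0.0005,0],
])

```text
time: 18.6
ee_pos: [0.4732, 0.2027, 0.0719]
tcp_rot: [-180.0, 0.0, 111.5]
wrist_force: [-0.3, 0.2, 4.4]
opening: 0.0152
grasp_force: 69.1
```

The force fell from about 9 N to 4.4 N, so the spring has snapped. I stop pressing and lift straight out.

Request:
arm_command([
  [0,0,-0.004,0],
  [0,0,-0.012,0],
  [0,0,-0.024,0],
  [0,0,-0.04,0],
  [0,0,-0.06,0],
])

```text
time: 19.1
ee_pos: [0.4726, 0.2024, 0.1325]
tcp_rot: [-179.9, 0.0, 111.5]
wrist_force: [-0.4, 0.2, -0.7]
opening: 0.0154
grasp_force: 68.6
```

Request:
arm_command([
  [0,0,-0.02,0],
  [0,0,-0.035,0],
  [0,0,-0.045,0],
  [0,0,-0.045,0],
  [0,0,-0.045,0],
])

```text
time: 19.6
ee_pos: [0.473, 0.2026, 0.1764]
tcp_rot: [-180.0, 0.0, 111.5]
wrist_force: [0.1, 0.7, -1.5]
opening: 0.0154
grasp_force: 68.6
```

Run:
```python
from h import *
o=bot.get_obs();c=shot('wrist','w8.png')
T=pose(o)[:3,:3]; print(o['time'],o['ee_pos'],o['tcp_rot'],o['wrist_force'])
print(T.T@(np.array([.5495,-.1970,.160])-o['ee_pos']))
a=cv2.imread('pics/w3.png',0).astype(np.float32);b=cv2.imread('pics/w8.png',0).astype(np.float32)
for n,(y0,y1,x0,x1) in dict(cap=(300,375,245,305),body=(250,300,262,290)).items():
    w=cv2.createHanningWindow((x1-x0,y1-y0),cv2.CV_32F); print(n,cv2.phaseCorrelate(a[y0:y1,x0:x1],b[y0:y1,x0:x1],w))
```

```text
19.6 [0.47303227 0.20259836 0.17642293] [-1.79957400e+02  1.93910869e-03  1.11543432e+02] [ 0.14211371  0.70463092 -1.5316363 ]
[-0.3997611  -0.07559718  0.01649267]
cap ((-0.011207901182295643, 0.5917857632683408), 0.9226540760464138)
body ((-0.024000517644374497, -0.02691662873295897), 0.8233222872416178)
```

Request:
arm_command([
  [-0.03,-0.006,0,0],
  [-0.075,-0.014,0,0],
  [-0.12,-0.023,0,0],
  [-0.165,-0.031,0,0],
  [-0.21,-0.04,0,0],
])

```text
time: 20.15
ee_pos: [0.5127, -0.0091, 0.176]
tcp_rot: [-179.9, -0.0, 111.6]
wrist_force: [2.4, 0.5, -1.6]
opening: 0.0158
grasp_force: 68.5
```

Request:
arm_command([
  [-0.045,-0.0085,0,0],
  [-0.09,-0.017,0,0],
  [-0.135,-0.0255,0,0],
  [-0.17,-0.032,0,0],
  [-0.19,-0.0356,0,0],
])

```text
time: 20.65
ee_pos: [0.5493, -0.1998, 0.1754]
tcp_rot: [-179.9, -0.1, 111.4]
wrist_force: [-0.1, -0.0, -1.8]
opening: 0.0153
grasp_force: 68.4
```

Request:
arm_command([
  [0,0,0.01,0],
  [0,0,0.02,0],
  [0,0,0.025,0],
  [0,0,0.025,0],
  [0,0,0.025,0],
])

```text
time: 21.15
ee_pos: [0.5497, -0.1963, 0.1521]
tcp_rot: [-180.0, -0.0, 111.6]
wrist_force: [-0.2, 1.0, -1.1]
opening: 0.0152
grasp_force: 68.4
```

Run:
```python
from h import *
o=bot.get_obs();c=shot('wrist','w9.png')
T=pose(o)[:3,:3]; print(o['time'],o['ee_pos'],o['tcp_rot'],o['wrist_force'])
print(T.T@(np.array([.5495,-.1969,.0697])-o['ee_pos']))
```

```text
21.15 [ 0.54966542 -0.19629873  0.15208815] [-1.79999416e+02 -2.22040537e-03  1.11611498e+02] [-0.21084209  1.04253444 -1.07316074]
[-0.00050127 -0.0003744   0.08238813]
```

View pics/w9.png

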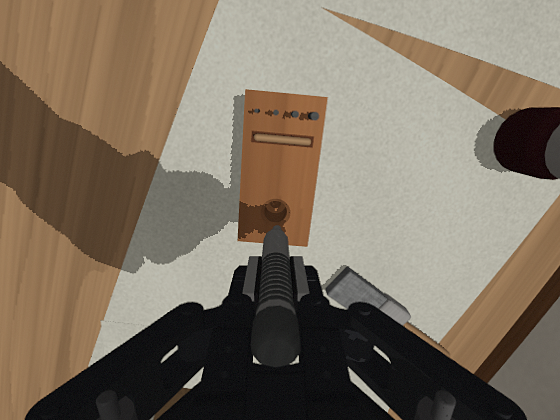

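The hole is at about (277,210), right under the nose. I lower the punch straight in.

Request:
arm_command([
  [-0.0005,-0.0004,0.01,0],
  [-0.0005,-0.0004,0.02,0],
  [-0.0005,-0.0004,0.03,0],
  [-0.0005,-0.0004,0.038,0],
  [-0.0005,-0.0004,0.04,0],
])

```text
time: 21.7
ee_pos: [0.5489, -0.1976, 0.1103]
tcp_rot: [-179.9, -0.1, 111.5]
wrist_force: [0.0, 0.1, -1.4]
opening: 0.0154
grasp_force: 68.4
```

Request:
arm_command([
  [0,0,0.004,0],
  [0,0,0.008,0],
  [0,0,0.012,0],
  [0,0,0.015,0],
  [0,0,0.015,0],
])

```text
time: 22.2
ee_pos: [0.5493, -0.1977, 0.0965]
tcp_rot: [-180.0, -0.0, 111.5]
wrist_force: [0.6, 0.0, -1.6]
opening: 0.0156
grasp_force: 68.4
```

Request:
arm_command([
  [0,0,0.003,0],
  [0,0,0.006,0],
  [0,0,0.009,0],
  [0,0,0.01,0],
  [0,0,0.01,0],
])

```text
time: 22.7
ee_pos: [0.5494, -0.1977, 0.0867]
tcp_rot: [-180.0, -0.0, 111.5]
wrist_force: [0.4, 0.5, -0.9]
opening: 0.0153
grasp_force: 68.4
```

Request:
arm_command([
  [0.0003,0,0.003,0],
  [0.0007,0,0.006,0],
  [0.0007,0,0.009,0],
  [0.0007,0,0.012,0],
  [0.0007,0,0.012,0],
])

```text
time: 23.2
ee_pos: [0.549, -0.1971, 0.0744]
tcp_rot: [-180.0, -0.0, 111.5]
wrist_force: [0.4, 0.6, -1.4]
opening: 0.0155
grasp_force: 68.4
```

Request:
arm_command([
  [0,0,0.001,0],
  [0,0,0.002,0],
  [0,0,0.003,0],
  [0,0,0.004,0],
  [0,0,0.004,0],
])

```text
time: 23.7
ee_pos: [0.5492, -0.1971, 0.0709]
tcp_rot: [-180.0, -0.0, 111.5]
wrist_force: [0.6, 0.1, -1.7]
opening: 0.0156
grasp_force: 68.4
```

Request:
arm_command([
  [0,0,0.0004,0],
  [0,0,0.0008,0],
  [0,0,0.0012,0],
  [0,0,0.0015,0],
  [0,0,0.0015,0],
])

```text
time: 24.2
ee_pos: [0.5493, -0.1972, 0.0698]
tcp_rot: [180.0, 0.0, 111.5]
wrist_force: [-0.9, -0.1, 1.5]
opening: 0.015
grasp_force: 68.7
```

Request:
arm_command([
  [0,0,0.0003,0],
  [0,0,0.0005,0],
  [0,0,0.0005,0],
  [0,0,0.0005,0],
  [0,0,0.0005,0],
])

```text
time: 24.7
ee_pos: [0.5494, -0.1972, 0.0697]
tcp_rot: [180.0, 0.0, 111.5]
wrist_force: [-2.3, 0.2, 5.9]
opening: 0.0157
grasp_force: 69.2
```

Request:
arm_command([
  [0,0,0,0],
  [0,0,0,0],
  [0,0,0,0],
  [0,0,0,0],
  [0,0,0,0],
], hand=0.06, grip_force=20)

```text
time: 25.2
ee_pos: [0.5492, -0.1971, 0.0689]
tcp_rot: [-180.0, -0.0, 111.5]
wrist_force: [-0.5, 0.3, 0.6]
opening: 0.0603
grasp_force: 0.0
```

Request:
arm_command([
  [0,0,-0.01,0],
  [0,0,-0.03,0],
  [0,0,-0.06,0],
  [0,0,-0.09,0],
  [0,0,-0.12,0],
])

```text
time: 25.7
ee_pos: [0.5492, -0.1971, 0.191]
tcp_rot: [180.0, 0.0, 111.5]
wrist_force: [0.6, -0.3, -0.2]
opening: 0.0601
grasp_force: 0.0
```

Request:
arm_command([
  [0,0,-0.02,0],
  [0,0,-0.03,0],
  [0,0,-0.03,0],
  [0,0,-0.03,0],
  [0,0,-0.03,0],
])

```text
time: 26.2
ee_pos: [0.5488, -0.197, 0.2175]
tcp_rot: [-179.9, -0.1, 111.5]
wrist_force: [-0.1, 0.7, 0.7]
opening: 0.0601
grasp_force: 0.0
```

Run:
```python
from h import *
o=bot.get_obs();c=shot('wrist','w10.png')
print(o['time'],o['ee_pos'],o['wrist_force'])
for t,z in [('punch_grip',.0866),('block_hole',.055),('block',0)]:
    for r in bot.mark_of('wrist',t)[:1]: print(t,np.round(r['location'],1),round(r['confidence'],2),at(c,r['location'],z).round(4))
cv2.imwrite('pics/w10c.png',cv2.resize(np.hstack([c['color'][80:280,200:350],cv2.imread('pics/w1.png')[80:280,200:350]]),(800,533),interpolation=cv2.INTER_CUBIC))
```

```text
26.2 [ 0.5488476  -0.19698789  0.21753118] [-0.10076278  0.67160406  0.71377739]
punch_grip [274.1 199.8] 0.78 [ 0.5464 -0.1951  0.0866]
block_hole [274.8 192.9] 0.83 [ 0.5475 -0.1963  0.055 ]
block [274.1 181.4] 0.59 [ 0.5465 -0.1966  0.    ]
```

View pics/w10c.png

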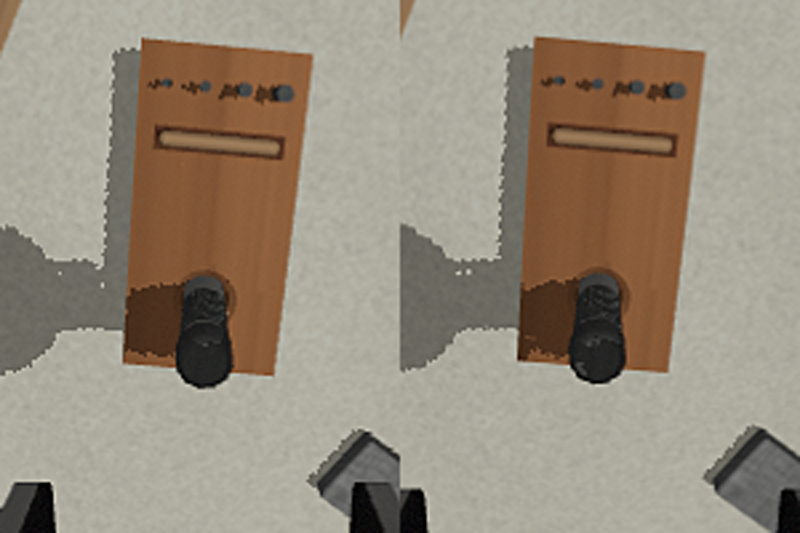

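The punch now (left) stands upright and fully home, the same as before the job (right), and the gripper is clear of everything. I hand the job in.

```bash
python3 -c "
from workcell import bot
print(bot.job_done())"
```

```text
the job is handed in; nothing more can be done
None
```

I marked the drill spot through the middle hole: the spring snapped at about 10 N, and I lifted straight away. The punch is back in its block, upright and fully home, and the job was handed in at about 26 s; no verdict came back.

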